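# Fit the last cell in a repaired radio and click its battery door shut

## Robot

A 6-joint arm with a two-finger parallel gripper is mounted at the origin on the work surface. World frame = base frame: x ahead of the robot, y to its left, z up, the work surface at z = 0. Lengths are in m, angles in rad, forces in N, time in s.
With the tool pointing down it reaches from about 0.4 to 0.825 m from the base axis. Payload 7 kg.
Tool frame: the origin (TCP) lies on the mounting face of the last link; the fingertips stand 173 mm ahead of it and the grasp point (between the pads) lies 155 mm ahead of it; z points along the fingers, y is the line along which they close (so a half turn about z gives the same grasp; the last joint's range is limited). The gripper opens to 85 mm and grips with 20 to 120 N. Pads are 22 mm wide; open, the fingers measure 114 mm over their backs; the gripper's body (76 mm by 85 mm) begins 54 mm behind the grasp point. The pads swing forward as they close: fully open they stand 13 mm farther back than shut.
Start: joints at [-0.871, 0.359, 0.012, 0, -1.224, -0.288], TCP at [0.27, -0.619, 0.405] pointing down, gripper open.
Joint ranges: [-3.07, 3.07], [-1.43, 2.12], [-1.02, 1.25], [-3.03, 1.67], [-3.05, -0], [-3.03, 3.03]. Speed limits (rad/s): [2.39, 2.39, 3.01, 3.14, 3.14, 3.14].

## Interface

Orientations are given as a rotation vector (axis times angle).
In Python, from rig import robot, cams gives the robot as it stands.
- The arm moves only by the tool jog_arm, never from a script. Its argument "moves" is a list that holds one entry, the list of rows, each a list of 7 numbers: the shift along the world's x, y, z in m, then the turn, a rotation vector about the world's x, y, z in rad, then the gripper command: -1 is fully open, 1 is shut, values between are in proportion. In form: [[[x, y, z, ax, ay, az, jaw], ...]]. A call has 1 to 20 rows; each row is the pose to reach, as a shift and turn from the pose commanded when the call began; what a row does not reach only later rows make up. A row lasts 1/12 s, in which the tool goes at most 41.7 mm and 7.16 degrees, less where a joint would pass 70% of its speed; a pose out of reach is approached as far as the arm can. A call with a gripper value outside its range is refused whole. The fingers move at their own pace and stop on an object; "force" is the grip in N (left out, the last holds). Time passes only in rows, so rows that repeat a pose let the fingers close. It gives the time, the measured TCP pose, the force, the opening and the grip force at its end, in the units of the state.
- robot.get_state(): the state, without advancing time (a new reading comes with each control period).
- cams.grab_frame(name): name is "side" or "top"; returns (picture, depth): 480x640x3 uint8, red, green, blue; 480x640 float32, m along the optical axis (not along the pixel's ray), 0 where there is no reading.
- cams.camera_model(name): a dict with "fx", "fy", "cx", "cy" (pixels), "world_from_camera" (4x4, takes a point from camera to world coordinates). Camera axes: x right, y up, looking along -z (the intrinsics and any distortion apply to the point x, -y, -z); pixel columns grow to the right and rows downward; lengths in m; the calibration is good to about 2 mm. A picture is of the moment at which its call begins. camera_model takes no time and is no camera call.
- robot.finish_job(): hands the job in; it is judged then, once.
The state is a dict: "clock": time; "joint_pos": joint angles; "qd": joint speeds; "joint_torque": joint torques, N m; "position": TCP position; "ee_rot": TCP orientation; "contact_force": force on the tool from outside, world axes, zero at the start; "moment": the same for the moment, N m; "width": finger opening in m; "grip_force": force on a finger pad.
Only numpy, scipy, OpenCV 4.12 (cv2) and the standard library are available. Lean on these libraries where they do the work, as an engineer would, in place of code of your own. Each camera call takes 0.05 s, during which the arm holds its last target. There are 200 camera calls.

## Task

The repaired radio lies on its face with the battery door in its salvaged grey back standing open: fit the loose D cell into the empty cradle, in line with the cell already in there and the same way round (flat end on the coil spring, brass nub towards the other cell). Then swing the door down and press its far edge, away from the hinge, until the catch clicks and the door stays fully shut by itself - firmly but with feeling, because the thin door cracks if it is leaned on hard. Leave the other things on the bench where they are.

Things in the scene. Friction and masses are not known exactly. Their poses are not given: they have to be found in the camera images.
- radio: Portable radio, fixed, lying on its face: black front half below, 180 mm (x) by 270 mm (y) by 36 mm, on it a grey back from another set, whose fit differs each time (not measured): its face is 76 to 81 mm above the bench. Origin on the bench under the radio's centre; z up; x from the door's hinge side (nearer the robot) to the aerial side; y along the hinge.
- bay (a point): Centre of the battery bay's floor, radio frame (-28, 0, 36) mm, axes as the radio's. Open pit in the back, 100 mm (x) by 140 mm (y), 40 to 45 mm deep. Two D cells lie in a row along y on the line x = -20, leaving 41 mm free on the hinge side and 25 mm on the other for fingers. One is fitted already (y +7 to +68 in the radio frame); the cradle at -y is empty.
- slot (a point): Where the loose cell's centre must come: middle of the empty cradle, radio frame (-20, -26.75, 54) mm, axes as the radio's. Cell axis along y, nub to +y; 3 mm play at each end, between the coil spring (-y) and the fitted cell's flat end (+y). It rests on 45-degree saddle ribs, 4 mm thick, at y 18 mm either side of the middle, up to 47 mm above the bench; they centre it.
- hinge_foot (a point): Point on the bench straight below the middle of the battery door's hinge line, radio frame (-83, 0, 0) mm, axes as the radio's. The hinge line runs along y, 77.5 to 82.5 mm above the bench (1.5 mm above the back's face).
- battery_door (a joint): Angle of the grey battery door, rad: 0 = fully shut (hard stop), 1.57 = upright, grows as it opens towards the radio's -x; stop at 2.1. Starts at 1.70 to 1.95. Plate 113 mm from hinge to free edge, 152 mm along the hinge, 3 mm thick, 55 g. Slightly stiff hinge: it stays put near upright; let go below 1.0 it sinks by itself in 1 s and rests ajar on its catch at about 0.06.
- edge_foot (a point): Point on the bench straight below the middle of the door's free edge when shut, radio frame (30, 0, 0) mm. Shut, the edge's top is 79 to 84 mm above the bench (3 mm above the back's face), ajar 7 mm more. Press on the ribbed thumb pad, 6 to 18 mm inside the edge: it takes 8 to 17 N, then gives with a click 1 to 3 mm before the hard stop and stays shut. Above 30 N on radio or door it cracks.
- cell: Loose D cell, 33 mm diameter, 61.5 mm long with its nub, 0.10 to 0.19 kg, lying on the bench left or right of the radio (may swap places with the heat sink). Bright aluminium jacket with a 20 mm black band at the nub end, like the cell already fitted. Origin at its centre, y along its axis to the nub; z up at the start (it may roll).
- cell_nub (a point): Tip of the loose cell's brass nub (+ end), 30.75 mm from its centre along its y.
- heat_sink: Bystander: finned aluminium heat sink, 50 x 42 mm, 24 mm high, origin under its centre.
- screwdriver: Bystander: red-handled screwdriver, 190 mm long, lying along its x.
- screw_jar: Bystander: glass jar of screws, 66 mm diameter, 84 mm high, origin under its centre.
- iron_stand: Bystander: steel soldering iron stand with coil holder, base 130 x 75 mm, 115 mm high, origin under its base.
Things that resemble listed ones, but are neither listed nor needed, are in the scene too. Leave any pink, red or turquoise look-alike of the cell alone.

How it is judged:
By the outcome, as a careful person would: the job done as asked, in the order asked, and still so for the second after the job is handed in, with the robot touching nothing.
It also fails if it takes over 58 s, if anything falls off the work surface, if the arm or the gripper's body presses on something with over 40 N, if the wrist force passes 120 N, or if a joint passes its speed limit or range.

## Working session

There is one attempt and no reset: what is moved stays moved. The work goes in short steps, Python scripts to look and compute and a tool call to move; the robot and the scene stay as the last step left them, time stands still between calls to the robot, and variables do not carry over. Pictures are saved under pics/ and viewed, at most 10 in all, crops included, and the job is handed in when it is done.

Besides the shell and the picture viewer there is one more tool, called after "Emit:" as name([rows], argument=value, ...), one row to a line, values as JSON. jog_arm: Moves the arm, as the interface text tells. Its arguments: {"type":"object","properties":{"moves":{"type":"array","items":{"type":"array","items":{"type":"array","items":{"type":"number"}}}},"force":{"type":"number"}},"required":["moves"]}

```bash
mkdir -p pics
cat > h.py <<'E'
import numpy as np, cv2
from rig import robot, cams
def px2w(name,u,v,d):
    m=cams.camera_model(name); T=np.array(m["world_from_camera"])
    p=np.array([(u-m["cx"])/m["fx"]*d,-(v-m["cy"])/m["fy"]*d,-d,1]); return (T@p)[:3]
def ray(name,u,v,z):
    a=px2w(name,u,v,0.0); b=px2w(name,u,v,1.0); t=(z-a[2])/(b[2]-a[2]); return a+t*(b-a)
def cloud(name,dep):
    m=cams.camera_model(name); T=np.array(m["world_from_camera"])
    v,u=np.mgrid[:480,:640]; P=np.stack([(u-m["cx"])/m["fx"]*dep,-(v-m["cy"])/m["fy"]*dep,-dep],-1)
    return P@T[:3,:3].T+T[:3,3]
E
python3 - <<'E'
from h import *
for n in("top","side"):
    p,d=cams.grab_frame(n); cv2.imwrite(f"pics/{n}0.png",p[...,::-1]); np.savez(f"{n}0.npz",p=p,d=d)
    m=cams.camera_model(n); print(n,m)
print(robot.get_state())
E
```

```text
top {'fx': 567.3576318722753, 'fy': 567.3576318722753, 'cx': 314.2089545234309, 'cy': 230.5990215333265, 'world_from_camera': array([[ 0.01192988,  0.99465281, -0.10258396,  0.41681674],
       [-0.99988138,  0.0128659 ,  0.00846756, -0.01836887],
       [ 0.00974211,  0.10247077,  0.99468831,  1.20690904],
       [ 0.        ,  0.        ,  0.        ,  1.        ]])}
side {'fx': 602.8853583177306, 'fy': 602.8853583177306, 'cx': 314.10377923027454, 'cy': 233.07801594191002, 'world_from_camera': array([[ 0.79534929,  0.3112553 , -0.52013426, -0.15754071],
       [-0.60614819,  0.40561689, -0.6841486 , -0.96251538],
       [-0.00196964,  0.85941554,  0.51127394,  0.73872563],
       [ 0.        ,  0.        ,  0.        ,  1.        ]])}
{'clock': 0.1, 'joint_pos': array([-8.70908537e-01,  3.59337937e-01,  1.11163397e-02, -2.91706963e-04,
       -1.22411442e+00, -2.88093494e-01]), 'qd': array([ 0.00224112, -0.00287334,  0.00061506, -0.00042576, -0.00232916,
       -0.00033263]), 'joint_torque': array([-1.54308982e-03, -5.84766948e+01,  2.94108850e+01,  6.95455045e+00,
       -3.12905002e-03, -6.37553754e-06]), 'position': array([ 0.27008706, -0.61841165,  0.40383068]), 'ee_rot': array([ 6.42031529e-01, -3.07478862e+00, -2.33331417e-03]), 'contact_force': array([ 0.25073893, -0.25032829,  0.85301553]), 'moment': array([ 0.01983442, -0.01070542,  0.02173858]), 'grip_force': 0.0, 'width': 0.0851112109179957}
```

View pics/top0.png

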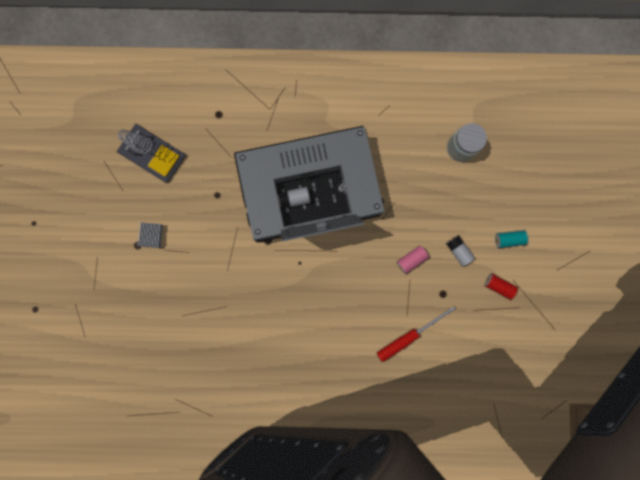

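View pics/side0.png

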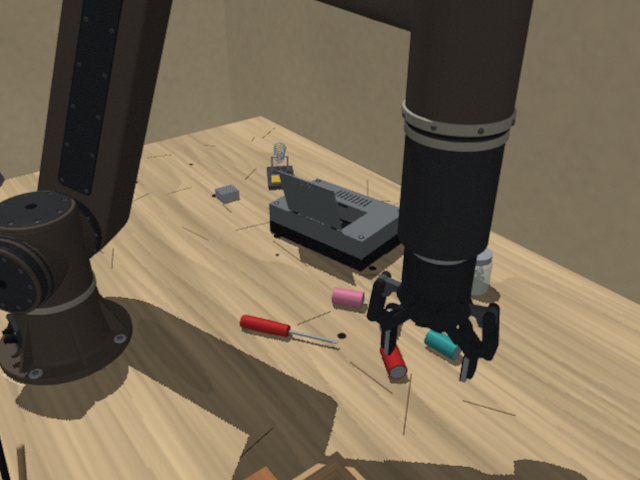

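Top view candidates: pink (414,260), turquoise (512,239), red (501,286), and the aluminium one with a black band (461,251). By the description I choose (461,251), with its nub at the black end, upper left at about (454,240). The radio is centred near (310,183), with the fitted cell at (298,196), the empty cradle to its right, and the door open at the bottom edge. The side view shows the gripper hiding the cell.

Run:
```python
from h import *
z=np.load("top0.npz");p,d=z["p"],z["d"]
a=cv2.resize(p[215:305,390:540],None,fx=5,fy=5,interpolation=cv2.INTER_CUBIC)
cv2.imwrite("pics/crop.png",a[...,::-1])
C=cloud("top",d); 
for u,v in[(250,300),(200,180),(300,140),(260,200),(370,190),(461,251)]: print((u,v),C[v,u].round(4))
# face of back
hsv=cv2.cvtColor(p,cv2.COLOR_RGB2HSV)
roi=np.zeros((480,640),bool);roi[110:255,220:400]=1
m=roi&(abs(C[...,2]-0.079)<0.008)&(d>0)
print(m.sum(),np.percentile(C[m][:,2],[5,25,50,75,95]).round(4))
r=cv2.minAreaRect((C[m][:,:2]*1000).astype(np.float32)); print("face",r)
mr=roi&(C[...,2]>0.02)&(d>0)
# cell
m=np.zeros((480,640),bool);m[225:275,436:484]=1
m&=(C[...,2]>0.012)&(d>0)
P=C[m]; r=cv2.minAreaRect((P[:,:2]*1000).astype(np.float32)); print("cell",r,P[:,2].max())
dark=m&(hsv[...,2]<70); br=m&(hsv[...,2]>110)
print("dark",C[dark].mean(0),"bright",C[br].mean(0))
# fitted cell
m=np.zeros((480,640),bool);m[185:208,284:314]=1
m&=(hsv[...,2]>150)
print("fit",m.sum(),C[m].mean(0),C[m][:,2].max(), cv2.minAreaRect((C[m][:,:2]*1000).astype(np.float32)))
# door
m=roi&(C[...,2]>0.095); print("door",m.sum(),C[m].max(0),C[m].min(0))
q=C[m]; t=q[q[:,2]>q[:,2].max()-0.006]; print(t.mean(0),len(t))
```

```text
(250, 300) [0.3924 0.1049 0.0011]
(200, 180) [0.6475 0.2185 0.0011]
(300, 140) [0.7185 0.0032 0.0764]
(260, 200) [0.5928 0.0812 0.0831]
(370, 190) [ 0.6167 -0.1394  0.0797]
(461, 251) [ 0.4993 -0.3342  0.0318]
8150 [0.0762 0.0789 0.0805 0.0819 0.0841]
face ((632.1405029296875, -17.111083984375), (180.1468963623047, 268.9911193847656), 12.905272483825684)
cell ((502.1426086425781, -334.739990234375), (61.62020492553711, 34.445068359375), 34.54256820678711) 0.042219848335736554
dark [ 0.51665475 -0.32119728  0.03164602] bright [ 0.49279807 -0.33783093  0.03094815]
fit 7 [0.60484274 0.00707402 0.07090762] 0.07321239192688656 ((604.91015625, 5.555829048156738), (3.022599458694458, 20.241119384765625), 15.543416976928711)
door 999 [0.56492732 0.03757004 1.20690904] [ 0.41681674 -0.11508098  0.09515185]
[ 0.41681674 -0.01836887  1.20690904] 103
```

View pics/crop.png

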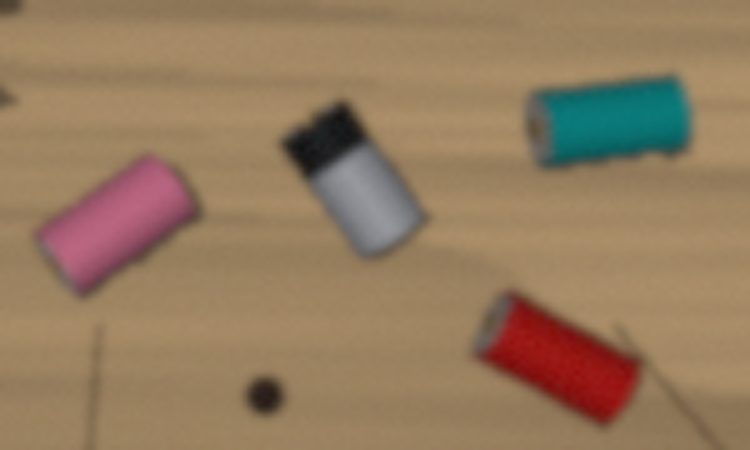

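The crop confirms it: bright aluminium jacket, black band at the upper left (nub end), and no pink, red or turquoise. Next I refine the radio pose from its three clean silhouette edges.

Run:
```python
from h import *
from scipy.spatial.transform import Rotation as R
z=np.load("top0.npz");p,d=z["p"],z["d"];C=cloud("top",d)
roi=np.zeros((480,640),bool);roi[110:255,220:400]=1
hsv=cv2.cvtColor(p,cv2.COLOR_RGB2HSV)
g=(roi&(C[...,2]>0.05)&(d>0)&(d<1.3)).astype(np.uint8)
c=max(cv2.findContours(g,cv2.RETR_EXTERNAL,cv2.CHAIN_APPROX_NONE)[0],key=cv2.contourArea)[:,0]
W=np.array([ray("top",u,v,0.079) for u,v in c])[:,:2]
th=np.radians(12.9);c0=np.array([.632,-.017])
for it in range(3):
    ex=np.array([np.cos(th),np.sin(th)]);ey=np.array([-ex[1],ex[0]])
    q=np.stack([(W-c0)@ex,(W-c0)@ey],1)
    A=[]
    for nm,sel in dict(far=(q[:,0]>80)*1 if 0 else (abs(q[:,0]-.09)<.012)&(abs(q[:,1])<.12),L=(abs(q[:,1]-.135)<.012)&(abs(q[:,0])<.075),R=(abs(q[:,1]+.135)<.012)&(abs(q[:,0])<.075)).items():
        vx,vy,x0,y0=cv2.fitLine(q[sel].astype(np.float32),cv2.DIST_HUBER,0,1e-4,1e-4).ravel()
        ang=np.arctan2(vy,vx); ang=(ang+np.pi/4)%(np.pi/2)-np.pi/4; med=np.median(q[sel],0); A.append(ang); print(nm,sel.sum(),np.degrees(ang).round(2),(med*1000).round(1)); 
        if nm=="far":f=med[0]
        if nm=="L":l=med[1]
        if nm=="R":r=med[1]
    c0=c0+ex*(f-.0900)+ey*(l+r)/2; th+=np.average(A,weights=[2,1,1])
    print(c0.round(4),np.degrees(th).round(2))
# door
ok=roi&(C[...,2]>0.10)&(C[...,2]<.25)&(d>.5); q=C[ok]; rx=(q[:,:2]-c0)@ex; ry=(q[:,:2]-c0)@ey
for lo in range(100,200,10):
    s=(q[:,2]*1000>=lo)&(q[:,2]*1000<lo+10)
    if s.sum()>5: print(lo,s.sum(),np.median(rx[s]).round(4),ry[s].min().round(3),ry[s].max().round(3))
# fitted cell / dark bay
mm=roi&(hsv[...,2]>150)&(hsv[...,1]<60); print(mm.sum())
k=np.zeros_like(mm);k[180:212,280:316]=1
print(np.percentile(hsv[...,2][k.astype(bool)],[5,50,95]))
b=(k&(hsv[...,2]>125)); uv=np.argwhere(b)[:,::-1]; X=np.array([ray("top",u,v,.066) for u,v in uv])[:,:2]-c0
print("fitted x",((X@ex)*1000).min(),((X@ex)*1000).max(),"y",((X@ey)*1000).min(),((X@ey)*1000).max())
for y in(-26.75,):
    print("slot",c0+ex*-.02+ey*y/1000)
```

```text
far 115 0.0 [87.7  0.4]
L 72 0.02 [ -0.  133.2]
R 72 -0.11 [  -0.8 -133.3]
[ 0.6298 -0.0175] 12.88
far 115 0.02 [90.   0.5]
L 72 0.02 [ -0.  133.2]
R 72 -0.07 [  -0.5 -133.2]
[ 0.6298 -0.0175] 12.88
far 115 0.02 [90.   0.4]
L 72 0.02 [ -0.  133.2]
R 72 -0.07 [  -0.5 -133.2]
[ 0.6298 -0.0175] 12.88
100 65 -0.0863 -0.074 0.076
110 61 -0.0892 -0.075 0.076
120 72 -0.0923 -0.075 0.076
130 69 -0.0952 -0.071 0.076
140 71 -0.0982 -0.075 0.076
150 65 -0.101 -0.075 0.074
160 77 -0.1037 -0.075 0.075
170 116 -0.1065 -0.074 0.075
180 165 -0.1098 -0.075 0.075
190 102 -0.1126 -0.074 0.075
7
[ 22.    36.   145.45]
fitted x -28.19739247072753 -7.829228919059121 y 9.43177586173865 45.65832783682778
slot [ 0.61623714 -0.0480152 ]
```

Emit:
jog_arm([
  [[0.232,0.284,-0.1,0,0,0.192,-0.36],[0.232,0.284,-0.1,0,0,0.192,-0.36],[0.232,0.284,-0.1,0,0,0.192,-0.36],[0.232,0.284,-0.1,0,0,0.192,-0.36],[0.232,0.284,-0.1,0,0,0.192,-0.36],[0.232,0.284,-0.1,0,0,0.192,-0.36],[0.232,0.284,-0.1,0,0,0.192,-0.36],[0.232,0.284,-0.1,0,0,0.192,-0.36],[0.232,0.284,-0.1,0,0,0.192,-0.36],[0.232,0.284,-0.1,0,0,0.192,-0.36],[0.232,0.284,-0.1,0,0,0.192,-0.36],[0.232,0.284,-0.145,0,0,0.192,-0.36],[0.232,0.284,-0.145,0,0,0.192,-0.36],[0.232,0.284,-0.145,0,0,0.192,-0.36]],
], force=40)

```text
clock: 1.27
position: [0.5007, -0.3349, 0.2579]
ee_rot: [0.931, -2.996, -0.005]
contact_force: [0.4, -0.8, -0.3]
width: 0.0576
grip_force: 0.0
```

Run:
```python
from h import *
p,d=cams.grab_frame("side"); cv2.imwrite("pics/s1.png",cv2.resize(p[150:450,250:640],None,fx=2,fy=2)[...,::-1])
s=robot.get_state(); print(s["clock"],s["position"],s["ee_rot"],s["width"],s["joint_pos"])
# cell measured by side view: bright/black pixels
C=cloud("side",d); m=(d>0)&(np.hypot(C[...,0]-.502,C[...,1]+.335)<.045)&(C[...,2]>.008)&(C[...,2]<.04)
v=np.argwhere(m); print(m.sum(), v.min(0) if len(v) else 0, v.max(0) if len(v) else 0)
if m.sum()>50:
  r=cv2.minAreaRect((C[m][:,:2]*1000).astype(np.float32));print(r,C[m].max(0))
```

```text
1.3167 [ 0.50152136 -0.3353491   0.25974564] [ 9.32376819e-01 -2.99797746e+00 -1.24118924e-03] 0.057834690137850545 [-2.65718581e-01  3.71935139e-01 -3.30993409e-01  5.16182486e-04
 -8.69958643e-01 -7.02372002e-01]
496 [303 379] [333 402]
((500.014404296875, -337.3269348144531), (66.25914764404297, 32.654666900634766), 33.91668701171875) [ 0.53280389 -0.3090689   0.03507781]
```

View pics/s1.png

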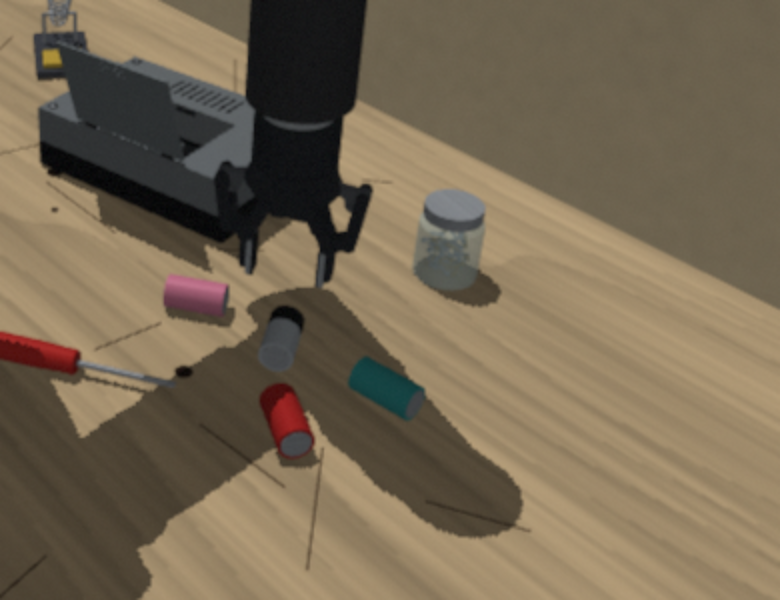

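The gripper (about (300,240) in this crop) hangs over the silver/black cell at (282,338), with its fingers either side of the axis. I go down, close and lift.

Emit:
jog_arm([
  [[0,0,-0.04,0,0,0,-0.36],[0,0,-0.065,0,0,0,-0.36],[0,0,-0.084,0,0,0,-0.36],[0,0,-0.084,0,0,0,-0.36],[0,0,-0.084,0,0,0,-0.36],[0,0,-0.084,0,0,0,1],[0,0,-0.084,0,0,0,1],[0,0,-0.084,0,0,0,1],[0,0,-0.084,0,0,0,1],[0,0,-0.084,0,0,0,1],[0,0,-0.084,0,0,0,1],[0,0,-0.084,0,0,0,1],[0,0,-0.084,0,0,0,1]],
], force=40)

```text
clock: 2.4
position: [0.503, -0.335, 0.1781]
ee_rot: [-0.934, 2.997, -0.004]
contact_force: [-1.4, 0.6, 4.4]
width: 0.0318
grip_force: 39.1
```

Emit:
jog_arm([
  [[0,0,0.04,0,0,0,1],[0,0,0.08,0,0,0,1],[0,0,0.12,0,0,0.1,1],[0.01,0.02,0.16,0,0,0.2,1],[0.02,0.05,0.2,0,0,0.3,1],[0.03,0.08,0.22,0,0,0.4,1],[0.045,0.11,0.22,0,0,0.5,1],[0.06,0.14,0.22,0,0,0.6,1],[0.07,0.17,0.22,0,0,0.7,1],[0.08,0.2,0.22,0,0,0.8,1],[0.09,0.23,0.22,0,0,0.9,1],[0.1,0.25,0.22,0,0,1.0,1],[0.11,0.27,0.22,0,0,1.1,1],[0.116,0.2875,0.22,0,0,1.192,1],[0.116,0.2875,0.22,0,0,1.192,1],[0.116,0.2875,0.22,0,0,1.192,1],[0.116,0.2875,0.22,0,0,1.192,1]],
])

```text
clock: 3.82
position: [0.6178, -0.0472, 0.3965]
ee_rot: [-2.455, 1.959, -0.001]
contact_force: [-0.3, -0.1, -1.3]
width: 0.0314
grip_force: 40.4
```

Run:
```python
from h import *
from scipy.spatial.transform import Rotation as R
p,d=cams.grab_frame("side"); cv2.imwrite("pics/s2.png",cv2.resize(p[100:300,200:460],None,fx=3,fy=3,interpolation=cv2.INTER_CUBIC)[...,::-1])
np.savez("s2.npz",p=p,d=d)
s=robot.get_state(); T=R.from_rotvec(s["ee_rot"]).as_matrix(); print(s["clock"],s["position"],T.round(4),s["width"],s["joint_pos"].round(2))
C=cloud("side",d); q=(C-s["position"])@T
m=(d>0)&(abs(q[...,0])<.05)&(abs(q[...,1])<.04)&(q[...,2]>.135)&(q[...,2]<.2)
Q=q[m]; print(m.sum(),Q.min(0),Q.max(0)); uv=np.argwhere(m);print(uv.min(0),uv.max(0))
print(np.histogram(Q[:,0],bins=np.arange(-.05,.051,.005)))
```

```text
3.8667 [ 0.61774516 -0.04756055  0.39637334] [[ 2.216e-01 -9.751e-01  7.000e-04]
 [-9.751e-01 -2.216e-01  1.000e-04]
 [ 0.000e+00 -7.000e-04 -1.000e+00]] 0.031511267997186815 [ 0.24  0.27 -0.13  0.   -1.17 -0.01]
539 [-0.0283343  -0.02631871  0.13516088] [0.03526725 0.0364244  0.17774335]
[135 329] [161 359]
(array([ 0,  0,  0,  0, 12, 22, 12,  0, 26, 46, 40, 88, 91, 29, 28, 52, 91,
        2,  0,  0]), array([-5.00000000e-02, -4.50000000e-02, -4.00000000e-02, -3.50000000e-02,
       -3.00000000e-02, -2.50000000e-02, -2.00000000e-02, -1.50000000e-02,
       -1.00000000e-02, -5.00000000e-03, -2.77555756e-17,  5.00000000e-03,
        1.00000000e-02,  1.50000000e-02,  2.00000000e-02,  2.50000000e-02,
        3.00000000e-02,  3.50000000e-02,  4.00000000e-02,  4.50000000e-02,
        5.00000000e-02]))
```

View pics/s2.png

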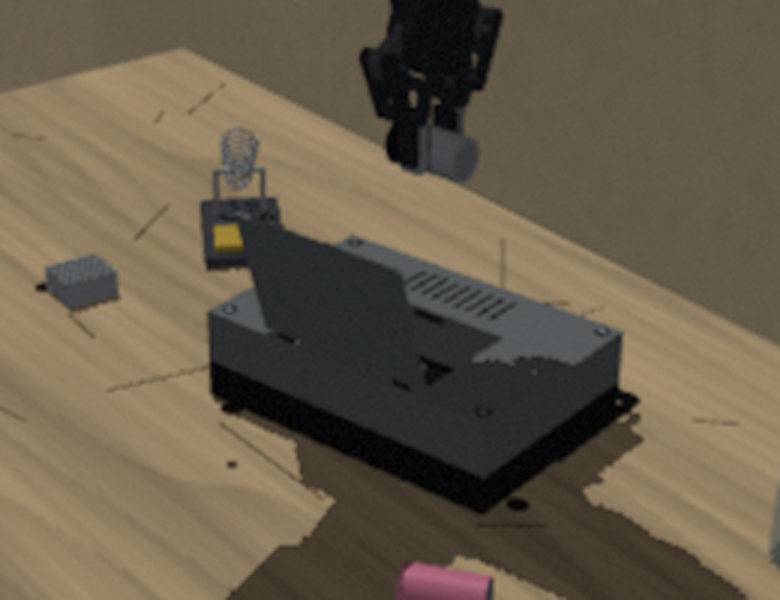

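The cell is held level (crop (445,150)), flat end towards -y and band towards +y, over the bay. I check its offset along the axis against the radio's -y wall, in the same camera.

Run:
```python
from h import *
z=np.load("s2.npz");p,d=z["p"],z["d"];C=cloud("side",d)
th=np.radians(12.88);ex=np.array([np.cos(th),np.sin(th)]);ey=np.array([-ex[1],ex[0]]);c0=np.array([.6315,-.0171])
r=np.dstack([(C[...,:2]-c0)@ex,(C[...,:2]-c0)@ey,C[...,2]])
# crop(u)/3+200, /3+100 ; flat end disc ~ crop (460,152)
print("disc",[ (r[v,u]*1000).round(1) for u,v in[(353,150),(354,152),(355,150),(353,154)]])
m=np.zeros((480,640),bool);m[135:165,325:362]=1;m&=(d>0)&(r[...,2]>.19)&(r[...,2]<.26)&(abs(r[...,1]+.0267)<.05)
q=r[m]*1000; 
e=q[q[:,1]<-54]; print("end",len(e),np.median(e,0),e.min(0),e.max(0))
w=np.zeros((480,640),bool);w[205:275,355:415]=1
w&=(d>0)&(abs(r[...,1]+.135)<.015)&(r[...,2]<.07)&(r[...,2]>.012)&(r[...,0]>-.08)&(r[...,0]<.08)
print("wall -y",w.sum(),np.median(r[w],0)*1000, np.std(r[w][:,1])*1000)
w=(d>0)&(abs(r[...,0]+.09)<.012)&(r[...,2]<.07)&(r[...,2]>.012)&(abs(r[...,1])<.13)
print("wall -x",w.sum(),np.median(r[w],0)*1000)
w=(d>0)&(abs(r[...,0]-.07)<.012)&(r[...,2]<.1)&(r[...,2]>.06)&(abs(r[...,1])<.12)
print("face z",w.sum(),np.median(r[w],0)*1000)
w=(d>0)&(abs(r[...,1]+.1)<.02)&(r[...,2]<.1)&(r[...,2]>.06)&(abs(r[...,0])<.05)
print("face z near",w.sum(),np.median(r[w],0)*1000)
```

```text
disc [array([-30.6, -58.9, 244.7]), array([-26.4, -58.6, 238.7]), array([-24.7, -59.7, 243. ]), array([-27.3, -56.8, 234. ])]
end 128 [-24.72403965 -58.32007667 235.33374037] [-40.03694153 -61.88888355 218.62492468] [ -3.58654056 -54.03801529 250.36282446]
wall -y 940 [  -1.05132842 -134.20785737   39.21286904] 2.2192193544008156
wall -x 1991 [-91.57143669 -10.75723176  40.99031432]
face z 447 [ 70.20409453 -11.5166124   78.11579404]
face z near 398 [  -0.66188429 -100.43975905   78.17556122]
```

Emit:
jog_arm([
  [[0,0.0015,-0.03,0,0,0,1],[0,0.0015,-0.06,0,0,0,1],[0,0.0015,-0.09,0,0,0,1],[0,0.0015,-0.12,0,0,0,1],[0,0.0015,-0.135,0,0,0,1],[0,0.0015,-0.145,0,0,0,1],[0,0.0015,-0.155,0,0,0,1],[0,0.0015,-0.16,0,0,0,1],[0,0.0015,-0.165,0,0,0,1],[0,0.0015,-0.17,0,0,0,1],[0,0.0015,-0.173,0,0,0,1],[0,0.0015,-0.176,0,0,0,1],[0,0.0015,-0.176,0,0,0,1],[0,0.0015,-0.176,0,0,0,1]],
])

```text
clock: 5.03
position: [0.6182, -0.0455, 0.2199]
ee_rot: [-2.457, 1.958, -0.0]
contact_force: [0.5, 0.2, -0.5]
width: 0.0314
grip_force: 40.5
```

Emit:
jog_arm([
  [[0,0,-0.002,0,0,0,1],[0,0,-0.004,0,0,0,1],[0,0,-0.004,0,0,0,1],[0,0,-0.004,0,0,0,1]],
])

```text
clock: 5.37
position: [0.6183, -0.0455, 0.2168]
ee_rot: [-2.457, 1.957, -0.001]
contact_force: [-2.8, 0.6, 6.5]
width: 0.0317
grip_force: 41.3
```

Emit:
jog_arm([
  [[-0.001,0,-0.001,0,0,0,1],[-0.001,0,-0.001,0,0,0,0.2],[-0.001,0,-0.001,0,0,0,0.1],[-0.001,0,-0.001,0,0,0,-0.02],[-0.001,0,-0.001,0,0,0,-0.02],[-0.001,0,-0.001,0,0,0,-0.02],[-0.001,0,-0.001,0,0,0,-0.02]],
])

```text
clock: 5.95
position: [0.6172, -0.0456, 0.2146]
ee_rot: [2.457, -1.958, -0.0]
contact_force: [0.3, -0.9, -0.7]
width: 0.0433
grip_force: 0.0
```

Emit:
jog_arm([
  [[0,0,0.03,0,0,0,-0.02],[0,0,0.07,0,0,0,-0.02],[0,0,0.11,0,0,0,0],[0,-0.02,0.15,0,0,0,1],[-0.02,-0.05,0.19,0,0,0,1],[-0.04,-0.09,0.2,0,0,0,1],[-0.07,-0.12,0.2,0,0,0,1],[-0.1,-0.15,0.2,0,0,0,1],[-0.127,-0.18,0.2,0,0,0,1],[-0.127,-0.2,0.2,0,0,0,1],[-0.127,-0.2,0.2,0,0,0,1]],
])

```text
clock: 6.87
position: [0.4875, -0.2491, 0.4153]
ee_rot: [2.453, -1.962, 0.001]
contact_force: [0.8, 0.9, -0.0]
width: 0.0002
grip_force: 0.0
```

Run:
```python
from h import *
p,d=cams.grab_frame("top"); cv2.imwrite("pics/t3.png",cv2.resize(p[110:260,220:400],None,fx=4,fy=4,interpolation=cv2.INTER_CUBIC)[...,::-1])
np.savez("t3.npz",p=p,d=d)
C=cloud("top",d)
th=np.radians(12.88);ex=np.array([np.cos(th),np.sin(th)]);ey=np.array([-ex[1],ex[0]]);c0=np.array([.6315,-.0171])
r=np.dstack([(C[...,:2]-c0)@ex,(C[...,:2]-c0)@ey,C[...,2]])*1000
m=(d>0)&(abs(r[...,0]+20)<22)&(r[...,1]>-62)&(r[...,1]<75)&(r[...,2]>56)&(r[...,2]<85)
for a in range(-62,74,8):
    s=m&(r[...,1]>=a)&(r[...,1]<a+8)
    if s.sum()>3:print(a,s.sum(),np.median(r[s],0).round(1),r[s][:,2].max().round(1), "V",p[s].mean().round(0))
print(robot.get_state()["position"])
```

```text
58 5 [-9.3 65.1 68.6] 70.6 V 37.0
66 60 [-17.9  71.2  79.1] 84.2 V 101.0
[ 0.48861282 -0.24772735  0.4151058 ]
```

View pics/t3.png

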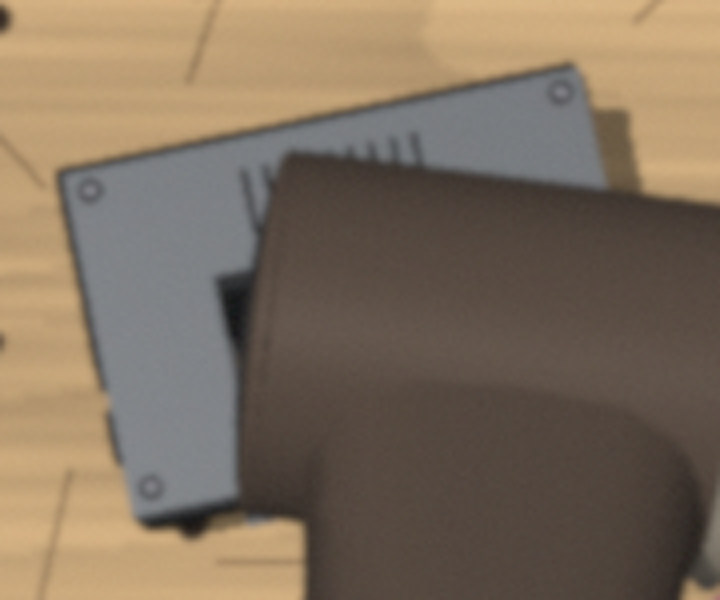

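The elbow covers the bay, so I move further aside.

Emit:
jog_arm([
  [[0,-0.04,0,0,0,0,1],[0,-0.08,0,0,0,0,1],[-0.02,-0.12,0,0,0,0,1],[-0.04,-0.16,0,0,0,0,1],[-0.06,-0.2,0,0,0,0,1],[-0.08,-0.24,0,0,0,0,1],[-0.08,-0.26,0,0,0,0,1]],
])

```text
clock: 7.5
position: [0.4086, -0.5072, 0.4146]
ee_rot: [2.456, -1.959, -0.001]
contact_force: [0.6, 0.4, 0.8]
width: 0.0001
grip_force: 0.0
```

Run:
```python
from h import *
p,d=cams.grab_frame("top"); cv2.imwrite("pics/t4.png",cv2.resize(p[150:250,250:370],None,fx=6,fy=6,interpolation=cv2.INTER_CUBIC)[...,::-1])
np.savez("t4.npz",p=p,d=d)
C=cloud("top",d)
th=np.radians(12.88);ex=np.array([np.cos(th),np.sin(th)]);ey=np.array([-ex[1],ex[0]]);c0=np.array([.6315,-.0171])
r=np.dstack([(C[...,:2]-c0)@ex,(C[...,:2]-c0)@ey,C[...,2]])*1000
m=(d>0)&(abs(r[...,0]+20)<22)&(r[...,1]>-66)&(r[...,1]<72)&(r[...,2]>57)&(r[...,2]<78)
for a in range(-66,72,6):
    s=m&(r[...,1]>=a)&(r[...,1]<a+6)
    if s.sum()>3:print(a,s.sum(),np.median(r[s],0).round(1),r[s][:,2].max().round(1), "V",p[s].mean().round(0))
print(robot.get_state()["position"])
```

```text
-66 9 [-18.8 -64.8  61.1] 63.7 V 82.0
-60 27 [-23.2 -55.4  68.7] 76.5 V 101.0
-54 47 [-21.8 -50.5  68.8] 73.9 V 125.0
-48 44 [-22.1 -44.7  69.3] 74.6 V 130.0
-42 45 [-21.4 -39.   69.1] 74.8 V 128.0
-36 46 [-23.6 -33.2  69.2] 74.1 V 128.0
-30 48 [-22.4 -27.1  69.1] 76.0 V 127.0
-24 47 [-22.4 -20.9  68.8] 74.5 V 122.0
-18 46 [-21.6 -14.9  69.6] 75.4 V 62.0
-12 45 [-23.1  -8.9  69. ] 76.9 V 28.0
-6 46 [-22.1  -2.7  69.2] 74.6 V 28.0
0 30 [-22.2   1.9  67.6] 75.4 V 48.0
6 38 [-22.2   9.5  67.9] 75.1 V 107.0
12 49 [-22.8  14.9  69.5] 75.9 V 127.0
18 46 [-22.2  20.9  69.4] 75.9 V 128.0
24 48 [-23.2  27.1  68.6] 74.6 V 127.0
30 45 [-21.8  33.1  68.6] 74.4 V 130.0
36 49 [-21.9  39.1  68.2] 75.5 V 126.0
42 45 [-22.4  45.1  68.7] 74.8 V 115.0
48 47 [-22.5  50.9  69.8] 75.7 V 44.0
54 47 [-21.8  57.   69.4] 74.9 V 27.0
60 46 [-22.1  62.8  69.1] 74.3 V 27.0
66 31 [-20.   68.8  66.4] 77.5 V 62.0
[ 0.40856182 -0.51113931  0.41382486]
```

View pics/t4.png

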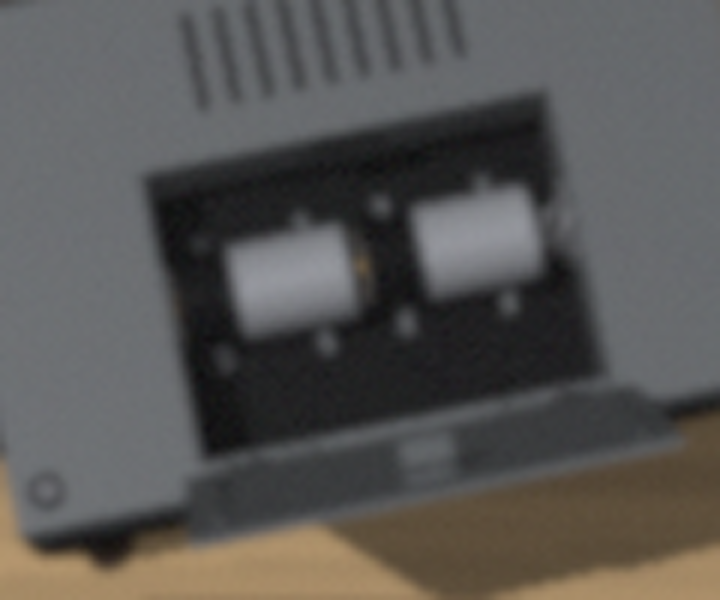

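The loose cell sits in the cradle: silver body at (478,240), black band and nub towards the fitted cell (silver (295,280), nub (362,265)). Both tops are level at about 69 mm and in line. The door's thumb pad is at (428,455). Next, go behind the door.

Emit:
jog_arm([
  [[0.006,0.04,0,0,0,0,1],[0.013,0.08,0,0,0,0,1],[0.02,0.12,0,0,0,0,1],[0.026,0.16,0,0,0,0,1],[0.033,0.2,0,0,0,0,1],[0.04,0.24,0,0,0,0,1],[0.046,0.28,0,0,0,0,1],[0.053,0.32,0,0,0,0,1],[0.06,0.36,0,0,0,0,1],[0.066,0.4,0,0,0,0,1],[0.07,0.43,0,0,0,0,1],[0.07,0.455,0,0,0,0,1],[0.07,0.455,-0.04,0,0,0,1],[0.07,0.455,-0.08,0,0,0,1],[0.07,0.455,-0.08,0,0,0,1],[0.07,0.455,-0.08,0,0,0,1]],
])

```text
clock: 8.88
position: [0.4799, -0.05, 0.3339]
ee_rot: [2.455, -1.954, -0.004]
contact_force: [0.2, 0.4, 1.2]
width: 0.0
grip_force: 0.0
```

Emit:
jog_arm([
  [[0.012,0.003,0,0,0,0,1],[0.02,0.0045,0,0,0,0,1],[0.028,0.006,0,0,0,0,1],[0.036,0.008,0,0,0,0,1],[0.044,0.01,0,0,0,0,1],[0.052,0.012,0,0,0,0,1],[0.06,0.014,0,0,0,0,1],[0.068,0.0155,0,0,0,0,1],[0.076,0.017,0,0,0,0,1],[0.084,0.019,0,0,0,0,1],[0.092,0.021,0,0,0,0,1],[0.1,0.023,0,0,0,0,1],[0.108,0.025,0,0,0,0,1],[0.112,0.0256,0,0,0,0,1]],
])

```text
clock: 10.05
position: [0.5933, -0.0246, 0.3346]
ee_rot: [-2.457, 1.958, -0.0]
contact_force: [0.6, -0.2, 1.3]
width: 0.0004
grip_force: 0.0
```

Run:
```python
from h import *
p,d=cams.grab_frame("side"); C=cloud("side",d); cv2.imwrite("pics/s5.png",cv2.resize(p[120:300,240:460],None,fx=3,fy=3)[...,::-1])
th=np.radians(12.88);ex=np.array([np.cos(th),np.sin(th)]);ey=np.array([-ex[1],ex[0]]);c0=np.array([.6315,-.0171])
r=np.dstack([(C[...,:2]-c0)@ex,(C[...,:2]-c0)@ey,C[...,2]])*1000
m=(d>0)&(r[...,0]>-125)&(r[...,0]<40)&(abs(abs(r[...,1])-62)<12)&(r[...,2]>84)&(r[...,2]<200)
for z in range(84,200,12):
    s=m&(abs(r[...,2]-z-6)<6)
    if s.sum()>4: print(z+6,s.sum(),np.median(r[s],0).round(0))
```

```text
90 129 [-80. -51.  90.]
102 112 [-71. -52. 102.]
114 125 [-62. -52. 114.]
126 127 [-53. -51. 126.]
138 115 [-45. -52. 138.]
150 120 [-36. -51. 150.]
162 113 [-27. -51. 162.]
174 46 [-23. -50. 170.]
```

View pics/s5.png

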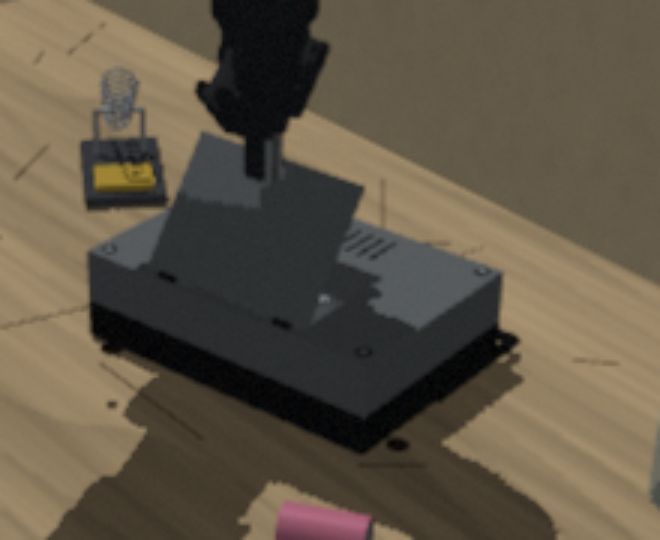

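The door leans at about 0.94 rad against the closed fingers (crop (262,160)). I push a little further to let it sink, ending over the thumb pad.

Emit:
jog_arm([
  [[0.01,0.0023,0,0,0,0,1],[0.02,0.0045,0,0,0,0,1],[0.03,0.007,0,0,0,0,1],[0.04,0.009,0,0,0,0,1],[0.05,0.0115,0,0,0,0,1],[0.055,0.0125,0,0,0,0,1],[0.055,0.0125,0,0,0,0,1],[0.055,0.0125,0,0,0,0,1],[0.055,0.0125,0,0,0,0,1],[0.055,0.0125,0,0,0,0,1],[0.055,0.0125,0,0,0,0,1],[0.055,0.0125,-0.01,0,0,0,1],[0.055,0.0125,-0.02,0,0,0,1],[0.055,0.0125,-0.03,0,0,0,1],[0.055,0.0125,-0.04,0,0,0,1],[0.055,0.0125,-0.05,0,0,0,1],[0.055,0.0125,-0.052,0,0,0,1],[0.055,0.0125,-0.052,0,0,0,1],[0.055,0.0125,-0.052,0,0,0,1]],
])

```text
clock: 11.68
position: [0.6473, -0.0124, 0.2825]
ee_rot: [2.457, -1.958, -0.0]
contact_force: [0.7, -0.3, 1.1]
width: 0.0003
grip_force: 0.0
```

```bash
cat > door.py <<'E'
from h import *
p,d=cams.grab_frame("side"); C=cloud("side",d); cv2.imwrite("pics/s6.png",cv2.resize(p[150:300,260:440],None,fx=4,fy=4,interpolation=cv2.INTER_CUBIC)[...,::-1])
th=np.radians(12.88);ex=np.array([np.cos(th),np.sin(th)]);ey=np.array([-ex[1],ex[0]]);c0=np.array([.6315,-.0171])
r=np.dstack([(C[...,:2]-c0)@ex,(C[...,:2]-c0)@ey,C[...,2]])*1000
m=(d>0)&(r[...,0]>-75)&(r[...,0]<27)&(abs(abs(r[...,1])-60)<14)&(r[...,2]>70)&(r[...,2]<130)
q=r[m]; A=np.c_[q[:,0],np.ones(len(q))]; k=np.linalg.lstsq(A,q[:,2],rcond=None)[0]; print("door slope",k,"z at edge",k@[30,1], len(q))
m=(d>0)&(abs(r[...,1]+105)<18)&(abs(r[...,0])<70)&(r[...,2]>70)&(r[...,2]<90);q=r[m];A=np.c_[q[:,0],np.ones(len(q))]; k=np.linalg.lstsq(A,q[:,2],rcond=None)[0]; print("face slope",k,"z@30",k@[30,1])
s=robot.get_state(); print(s["clock"],s["position"],s["contact_force"])
E
python3 door.py
```

```text
door slope [5.48075696e-02 8.62214977e+01] z at edge 87.86572478015776 594
face slope [-2.69930437e-05  7.82971125e+01] z@30 78.29630268050498
11.7333 [ 0.64742621 -0.01243234  0.28300438] [0.2198332  0.92833191 0.17911174]
```

View pics/s6.png

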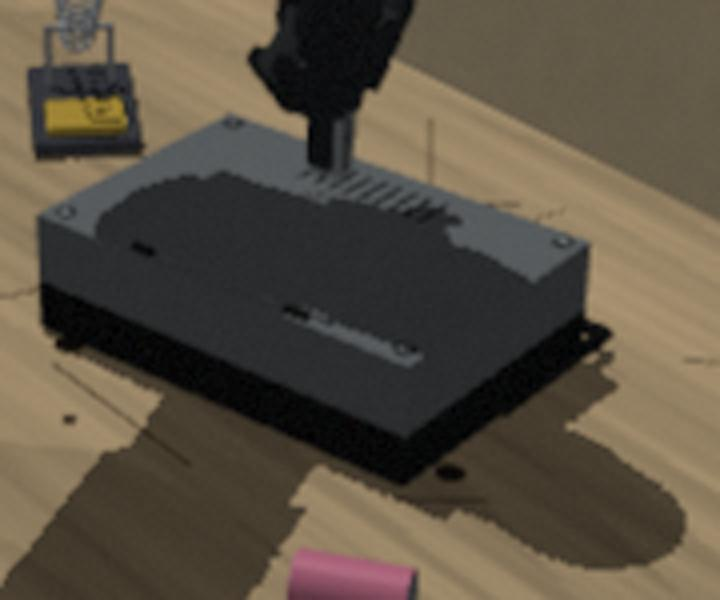

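The door rests ajar at 0.055 rad with its edge top at about 88 mm, and the fingertips hang over the pad. I press down in small steps, watching the force.

Emit:
jog_arm([
  [[-0.003,-0.001,-0.01,0,0,0,1],[-0.003,-0.001,-0.017,0,0,0,1],[-0.003,-0.001,-0.02,0,0,0,1],[-0.003,-0.001,-0.022,0,0,0,1],[-0.003,-0.001,-0.022,0,0,0,1]],
])

```text
clock: 12.15
position: [0.6438, -0.0135, 0.2606]
ee_rot: [2.456, -1.957, -0.001]
contact_force: [-2.7, 1.4, 4.2]
width: -0.0
grip_force: 2.0
```

Emit:
jog_arm([
  [[0,0,-0.001,0,0,0,1],[0,0,-0.001,0,0,0,1],[0,0,-0.001,0,0,0,1]],
])

```text
clock: 12.4
position: [0.6438, -0.0135, 0.2601]
ee_rot: [2.457, -1.957, -0.001]
contact_force: [-3.3, 1.1, 6.1]
width: 0.0002
grip_force: 3.2
```

Emit:
jog_arm([
  [[0,0,-0.001,0,0,0,1],[0,0,-0.0015,0,0,0,1],[0,0,-0.0015,0,0,0,1]],
])

```text
clock: 12.65
position: [0.6438, -0.0135, 0.2591]
ee_rot: [2.457, -1.957, -0.0]
contact_force: [-5.2, 0.7, 9.5]
width: 0.0002
grip_force: 4.9
```

Emit:
jog_arm([
  [[0,0,-0.001,0,0,0,1],[0,0,-0.0015,0,0,0,1],[0,0,-0.0015,0,0,0,1]],
])

```text
clock: 12.9
position: [0.6438, -0.0135, 0.2581]
ee_rot: [2.457, -1.957, 0.0]
contact_force: [-5.8, 0.6, 12.7]
width: -0.0002
grip_force: 6.2
```

Emit:
jog_arm([
  [[0,0,-0.001,0,0,0,1],[0,0,-0.0015,0,0,0,1],[0,0,-0.0015,0,0,0,1]],
])

```text
clock: 13.15
position: [0.6442, -0.0134, 0.2556]
ee_rot: [-2.457, 1.958, -0.001]
contact_force: [-1.8, 0.3, 6.5]
width: -0.0
grip_force: 3.1
```

Emit:
jog_arm([
  [[0,0,-0.001,0,0,0,1],[0,0,-0.001,0,0,0,1],[0,0,-0.001,0,0,0,1]],
])

```text
clock: 13.4
position: [0.6442, -0.0134, 0.2554]
ee_rot: [-2.457, 1.957, -0.001]
contact_force: [-3.8, 1.5, 11.7]
width: 0.0
grip_force: 5.8
```

The force fell at the click and now rises against the hard stop. I lift off and check.

Emit:
jog_arm([
  [[0,0,0.005,0,0,0,1],[0,0,0.03,0,0,0,1],[0,0,0.07,0,0,0,1],[0,0,0.11,0,0,0,1],[0,0,0.15,0,0,0,1],[0,0,0.15,0,0,0,1],[0,0,0.15,0,0,0,1]],
])

```text
clock: 13.98
position: [0.6446, -0.0134, 0.4074]
ee_rot: [-2.453, 1.955, -0.006]
contact_force: [-0.3, 0.4, -1.0]
width: -0.0002
grip_force: 0.0
```

```bash
python3 door.py
```

```text
door slope [-1.26771849e-03  8.10705469e+01] z at edge 81.03251537148729 517
face slope [2.24902303e-04 7.81182448e+01] z@30 78.12499185508416
14.0333 [ 0.64407519 -0.0134381   0.40500866] [-0.40505278 -0.42474204 -0.93071264]
```

View pics/s6.png

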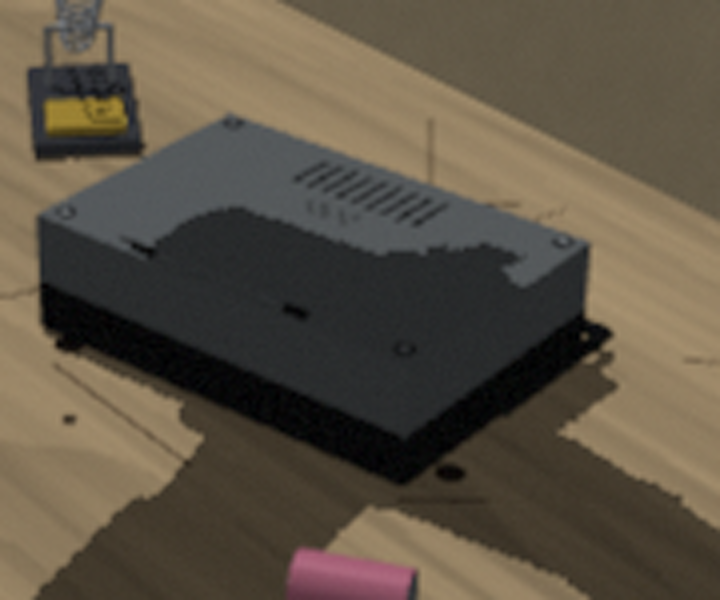

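The door (crop centre about (300,270)) lies flat with zero slope, 3 mm above the back's face, with the robot clear of it, so it is latched shut.

```bash
python3 -c "
from rig import robot; print(robot.finish_job())"
```

```text
the job is handed in; nothing more can be done
None
```

The loose D cell is in the empty cradle, nub towards the fitted cell. The door clicked shut at about 13 N and stayed fully shut with the arm clear, and the job was handed in at about 14 s.

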